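# Nest the right hole saw in its storage cup

### The job

One of the three hole saws standing on the bench belongs in the storage cup: it is the one that nests right down on the cup's floor with the whole of its toothed body below the rim; of the others one is too wide to go in and one too deep, so that it sticks out. Take the right one by its shank, lower it into the cup (do not drop it in from above) and let go of it there, seated and upright. The other two must be standing upright on the bench at the end, whether you tried them or not.

Things in the scene. Friction and masses are not known exactly. Their poses are not given: they have to be found in the camera images.
- storage_cup: Round open aluminium cup screwed upright on a square plywood base 130 x 130 mm and 12 mm thick, fixed to the bench. Bore 80 mm in diameter, outside 88 mm. Origin: centre of the base's underside, on the cup's axis, at bench height; z up. The cup's inner floor lies 17 mm and its rim 62 mm above the origin, so it is 45 mm deep.
- saw_medium: Hole saw, the low one of middling width: loose dark steel cutter, teeth down. Body 58 mm in diameter, 38 mm high; on its top a collar (22 mm in diameter, 8 mm high), then a round shank to hold it by, 12 mm in diameter, from 46 to 101 mm above the origin. Origin: centre of the underside (tooth tips); z: its axis, up the shank. About 220 g, give or take 40%.
- saw_wide: Hole saw, the low and widest one: loose dark steel cutter, teeth down. Body 92 mm in diameter, 38 mm high; on its top a collar (22 mm in diameter, 8 mm high), then a round shank to hold it by, 12 mm in diameter, from 46 to 101 mm above the origin. Origin: centre of the underside (tooth tips); z: its axis, up the shank. About 380 g, give or take 40%.
- saw_deep: Hole saw, the narrow and tall one: loose dark steel cutter, teeth down. Body 46 mm in diameter, 80 mm high; on its top a collar (22 mm in diameter, 8 mm high), then a round shank to hold it by, 12 mm in diameter, from 88 to 143 mm above the origin. Origin: centre of the underside (tooth tips); z: its axis, up the shank. About 260 g, give or take 40%.
Mind the look-alikes: they are no part of the job. What is meant by the storage_cup is not orange or purple, and is the larger of those in its own colour.

How it is judged:
On the way:
1. the right hole saw, still held in the fingers, is lowered into the cup until its teeth are well below the rim (horizontal distance between saw_medium and storage_cup below 0.018 m and z of saw_medium in the frame of storage_cup below 0.045 m and contact force between the fingers and saw_medium above 1 N), for 0.1 s.
At the end, for the whole second after the job is handed in: The 58 mm hole saw stands in the cup, underside within 5 mm of its floor, axis within 18 mm of the cup's, upright within 10 degrees, at rest. The wide and deep ones stand on the bench, undersides within 9 mm of it, upright within 10 degrees, at rest (horizontal distance between saw_medium and storage_cup below 0.018 m and z of saw_medium in the frame of storage_cup below 0.022 m and angle between each of saw_medium, saw_wide, saw_deep's own z axis and vertical below 0.17 rad and linear speed of each of saw_medium, saw_wide, saw_deep below 0.02 m/s and height (world z) of each of saw_wide, saw_deep below 0.009 m); the robot touches nothing.
It also fails if it takes over 48 s, if anything falls off the work surface, if the arm or the gripper's body presses on something with over 40 N, if the wrist force passes 120 N, or if a joint passes its speed limit or range.

### The arm

A 6-joint arm with a two-finger parallel gripper is mounted at the origin on the work surface. World frame = base frame: x ahead of the robot, y to its left, z up, the work surface at z = 0. Lengths are in m, angles in rad, forces in N, time in s.
With the tool pointing down it reaches from about 0.35 to 0.975 m from the base axis. Payload 4.9 kg.
Tool frame: the origin (TCP) lies on the front face of the gripper's body, between the roots of the fingers; the fingertips stand ctrl.finger_overhang ahead of it and the grasp point (between the pads) lies 54 mm ahead of it (ctrl.finger_overhang is the distance from the TCP to the fingertips, in m); z points along the fingers, y is the line along which they close (so a half turn about z gives the same grasp; the last joint's range is limited). The gripper opens to 85 mm and grips with 20 to 120 N. Pads are 22 mm wide; open, the fingers measure 114 mm over their backs; the gripper's body (76 mm by 85 mm) begins 54 mm behind the grasp point. The pads swing forward as they close: fully open they stand 13 mm farther back than shut.
Start: joints at [1.003, 0.053, 1.613, -0, 1.476, -0.119], TCP at [0.271, 0.563, 0.304] pointing down, gripper open.
Joint ranges: [-3.01, 3.01], [-1.01, 2.22], [0.06, 2.58], [-1.02, 4.17], [0.09, 2.62], [-3.14, 3.14]. Speed limits (rad/s): [2.57, 2.57, 3.14, 3.14, 3.14, 3.14].

### API

Orientations are given as a rotation vector (axis times angle).
In Python, from station import ctrl, vision gives the robot as it stands. The module is installed in compiled form; this text tells all that it offers.
- The arm moves only by the tool drive_tool, never from a script. Its argument "rows" is a list of rows, each a list of 2 entries, a list of its own where there are three numbers: the shift along the tool's x, y, z in m, then the turn about the tool's z in rad. A call has 1 to 10 rows; each row shifts and turns the commanded pose from where the row before left it, along the tool's axes as they then stand; what a row does not reach is not made up. A row lasts 1/10 s, in which the tool goes at most 50 mm and 8.59 degrees, less where a joint would pass 70% of its speed; a pose out of reach is approached as far as the arm can. A call with a gripper value outside its range is refused whole. "jaw" is the closure, from 0 (fully open) to 1 (shut), set as the call begins (left out, the last holds). The fingers move at their own pace and stop on an object; "grip_force" is the grip in N (left out, the last holds). Time passes only in rows, so rows that do not move let the fingers close. It gives the time, the measured TCP pose, the force, the opening and the grip force at its end, in the units of the state.
- ctrl.get_obs(): the state, without advancing time (a new reading comes with each control period).
- vision.get_image(name): name is "side" or "top"; returns a dict with "image" (384x512x3 uint8, blue, green, red), "vertical_fov" (degrees; the focal length in pixels is half the picture's height over the tangent of half this angle, whatever the lens; pixels are square), "cx", "cy" (the principal point, pixels), "dist_coeffs" ([k1, k2, p1, p2, k3] as OpenCV has them; the pictures are not rectified), "R" (3x3) and "t" (3): a world point X has camera coordinates R X + t. Camera axes: x right, y down, z forward; pixel columns grow to the right and rows downward; lengths in m; the calibration is good to about 2 mm. A picture is of the moment at which its call begins. There is no depth.
- ctrl.finish_job(): hands the job in; it is judged then, once.
The state is a dict: "t": time; "q": joint angles; "dq": joint speeds; "effort": joint torques, N m; "tool_pos": TCP position; "tool_rot": TCP orientation; "contact_force": force on the tool from outside, world axes, zero at the start; "wrist_torque": the same for the moment, N m; "opening": finger opening in m; "grip_force": force on a finger pad.
Only numpy, scipy, OpenCV 4.12 (cv2) and the standard library are available. Lean on these libraries where they do the work, as an engineer would, in place of code of your own. Each camera call takes 0.05 s, during which the arm holds its last target. There are 200 camera calls.

## Working session

There is one attempt and no reset: what is moved stays moved. The work goes in short steps, Python scripts to look and compute and a tool call to move; the robot and the scene stay as the last step left them, time stands still between calls to the robot, and variables do not carry over. Pictures are saved under pics/ and viewed, at most 10 in all, crops included, and the job is handed in when it is done.

Besides the shell and the picture viewer there is one more tool, called by a JSON object that holds its "method" and its "body", one argument or row to a line. drive_tool: Moves the arm, as the interface text tells. Its arguments: {"type":"object","properties":{"rows":{"type":"array","items":{"type":"array"}},"jaw":{"type":"number"},"grip_force":{"type":"number"}},"required":["rows"]}

```bash
mkdir -p pics; cat > h.py <<'E'
import cv2,numpy as np
from station import ctrl,vision
def cam(n):
    d=vision.get_image(n);h=d["image"].shape[0]
    f=h/2/np.tan(np.radians(d["vertical_fov"])/2)
    d["K"]=np.array([[f,0,d["cx"]],[0,f,d["cy"]],[0,0,1]]);d["R"]=np.array(d["R"]);d["t"]=np.array(d["t"]);d["D"]=np.array(d["dist_coeffs"],float)
    return d
def proj(d,P):
    return cv2.projectPoints(np.array(P,float).reshape(-1,3),cv2.Rodrigues(d["R"])[0],d["t"],d["K"],d["D"])[0].reshape(-1,2)
def atz(d,uv,z):
    p=cv2.undistortPointsIter(np.array(uv,float).reshape(-1,1,2),d["K"],d["D"],None,None,(3,100,1e-9)).reshape(-1,2)
    r=np.c_[p,np.ones(len(p))]@d["R"];c=-d["R"].T@d["t"]
    return c+r*((z-c[2])/r[:,2])[:,None]
E
python3 - <<'E'
from h import *
for n in("top","side"):
    d=cam(n);cv2.imwrite(f"pics/{n}0.png",d["image"]);print(n,-d["R"].T@d["t"],d["R"][2],d["D"])
o=ctrl.get_obs();print(o["tool_pos"],o["tool_rot"],o["opening"],ctrl.finger_overhang)
E
```

```text
top [ 0.33773535 -0.01660833  0.79374645] [ 0.14397465  0.01299221 -0.98949609] [-0.09816679  0.          0.          0.          0.        ]
side [-0.11971985 -0.69465352  0.60587527] [ 0.54218214  0.64860017 -0.53418756] [-0.04041291  0.          0.          0.          0.        ]
[0.27092518 0.56273355 0.30275993] [-6.98826800e-01 -3.06221589e+00  2.84604607e-03] 0.08529217930090292 0.0726
```

View pics/top0.png

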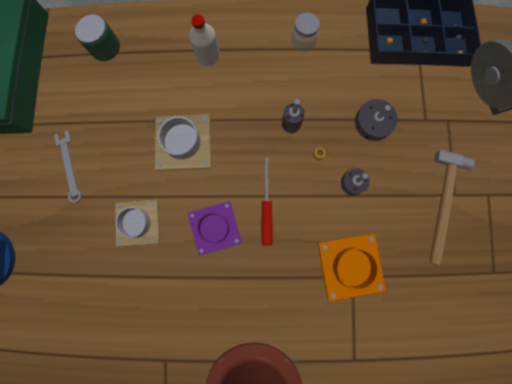

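View pics/side0.png

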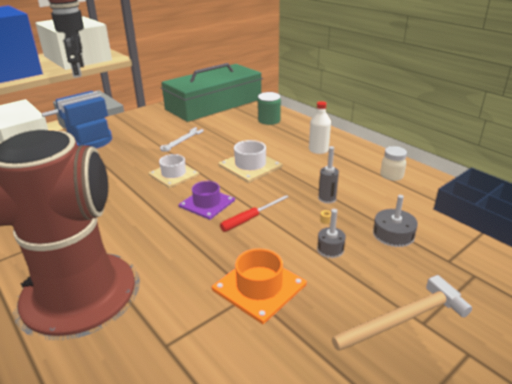

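The top view shows the larger aluminium cup on plywood at about (180,138). The medium saw is at (356,181), the wide one at (377,119) and the deep one at (293,117). In the side view the cup is at (250,155), and the medium saw at (331,241) with its shank top at (334,212). I'll enlarge these for exact pixels.

```bash
python3 - <<'E'
from h import *
a=cv2.imread("pics/top0.png");b=cv2.imread("pics/side0.png")
def c(i,x,y,w):return cv2.resize(i[y:y+w,x:x+w],(300,300),interpolation=cv2.INTER_CUBIC)
cv2.imwrite("pics/z.png",np.vstack([np.hstack([c(a,145,105,75),c(a,331,151,50)]),np.hstack([c(b,212,122,75),c(b,306,205,50)])]))
E
```

```text
(no output)
```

View pics/z.png

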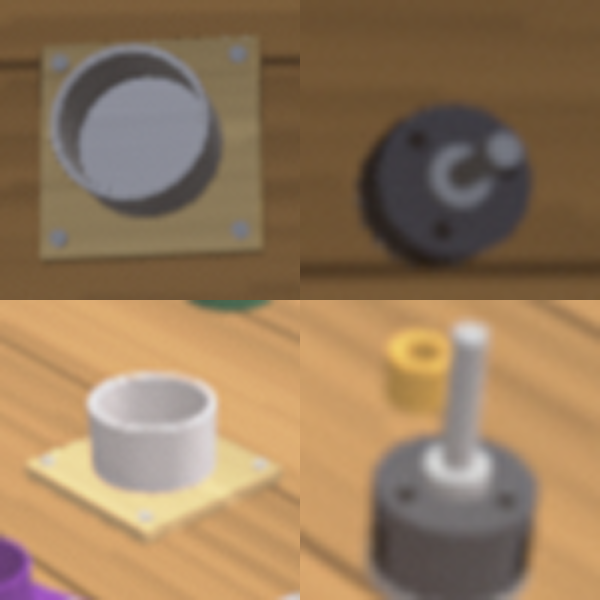

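```bash
python3 - <<'E'
from h import *
t=cam("top");s=cam("side");f=lambda d,uv,z:atz(d,[uv],z)[0].round(4)
print("cup",f(t,(177.4,135.2),.062),f(t,(182.4,141.4),.012),f(s,(249.7,147.4),.062))
print("med",f(t,(365,175.8),.101),f(t,(356.4,180.6),.038),f(s,(334.4,210.4),.101),f(s,(331.5,235.1),.038))
print("wide",f(t,(387,115),.101),f(t,(377,119),.038),"deep",f(t,(297,102),.143),f(t,(293,112),.08),f(s,(331,150),.143))
e=atz(t,[(155,116),(210,114.2),(210.7,166.7),(155,170)],.012);print(e[1]-e[0],e[2]-e[1])
R=cv2.Rodrigues(np.array(ctrl.get_obs()["tool_rot"]))[0];print(R.round(3))
med=np.array(f(t,(356.4,180.6),.038));print("tool shift",R.T@(np.array([med[0],med[1],.3])-ctrl.get_obs()["tool_pos"]))
E
```

```text
cup [0.5597 0.1649 0.062 ] [0.5597 0.1649 0.012 ] [0.5568 0.1617 0.062 ]
med [ 0.4605 -0.2292  0.101 ] [ 0.4609 -0.2287  0.038 ] [ 0.459  -0.2313  0.101 ] [ 0.4586 -0.2304  0.038 ]
wide [ 0.5902 -0.2835  0.101 ] [ 0.6033 -0.2836  0.038 ] deep [ 0.6011 -0.0894  0.143 ] [ 0.6039 -0.0873  0.08  ] [ 0.5893 -0.1     0.143 ]
[ 0.00229255 -0.13171573  0.        ] [-0.12640864 -0.00414601  0.        ]
[[-0.901  0.434 -0.001]
 [ 0.434  0.901 -0.001]
 [ 0.    -0.001 -1.   ]]
tool shift [-0.5145109  -0.63077962  0.00383911]
```

Both cameras agree to 2–3 mm, and the base measures about 130 mm as it should. I take the medium saw at (0.460, -0.2295) and the cup at (0.5585, 0.1635). Moving over the saw now.

{"method": "drive_tool", "body": {
  "rows": [
    [[-0.0257,-0.0315,0],0],
    [[-0.0257,-0.0315,0],0],
    [[-0.0257,-0.0315,0],0],
    [[-0.0257,-0.0315,0],0],
    [[-0.0257,-0.0315,0],0],
    [[-0.0257,-0.0315,0],0],
    [[-0.0257,-0.0315,0],0],
    [[-0.0257,-0.0315,0],0],
    [[-0.0257,-0.0315,0],0],
    [[-0.0257,-0.0315,0],0]
  ],
  "jaw": 0
}}

```text
t: 1.2
tool_pos: [0.3659, 0.1663, 0.3039]
tool_rot: [0.698, 3.062, 0.0]
contact_force: [0.8, -0.3, 0.0]
opening: 0.0855
grip_force: 0.0
```

{"method": "drive_tool", "body": {
  "rows": [
    [[-0.0257,-0.0315,0],0],
    [[-0.0257,-0.0315,0],0],
    [[-0.0257,-0.0315,0],0],
    [[-0.0257,-0.0315,0],0],
    [[-0.0257,-0.0315,0],0],
    [[-0.0257,-0.0315,0],0],
    [[-0.0257,-0.0315,0],0],
    [[-0.0257,-0.0315,0],0],
    [[-0.02,-0.025,0],0],
    [[0,0,0],0]
  ]
}}

```text
t: 2.2
tool_pos: [0.4492, -0.1826, 0.3036]
tool_rot: [-0.705, -3.061, 0.001]
contact_force: [0.8, 0.2, 0.1]
opening: 0.0852
grip_force: 0.0
```

```bash
cat > sh.py <<'E'
import sys
from h import *
o=ctrl.get_obs();R=cv2.Rodrigues(np.array(o["tool_rot"]))[0]
print(o["t"],np.round(o["tool_pos"],4),"q",np.round(o["q"],2),"shift",(R.T@(np.array(eval(sys.argv[1]))-o["tool_pos"])).round(4),R[:,2].round(4),o["opening"])
E
python3 sh.py "[.460,-.2295,.134]"
```

```text
2.2 [ 0.4492 -0.1826  0.3036] q [-0.54 -0.29  1.93 -0.    1.51 -1.66] shift [-0.0303 -0.0373  0.1696] [-8.e-04 -4.e-04 -1.e+00] 0.08523852503693283
```

{"method": "drive_tool", "body": {
  "rows": [
    [[-0.0155,-0.019,0],0],
    [[-0.015,-0.018,0],0],
    [[0,0,0.03],0],
    [[0,0,0.03],0],
    [[0,0,0.02],0],
    [[0,0,0],0],
    [[0,0,0],0]
  ]
}}

```text
t: 2.9
tool_pos: [0.4605, -0.2256, 0.2241]
tool_rot: [-0.698, -3.063, -0.0]
contact_force: [0.1, -0.4, 0.7]
opening: 0.0856
grip_force: 0.0
```

```bash
python3 sh.py "[.460,-.2295,.134]"; python3 - <<'E'
from h import *
a=cam("top")["image"];b=cam("side")["image"]
def c(i,x,y,w,h):return cv2.resize(i[y:y+h,x:x+w],(400,400),interpolation=cv2.INTER_CUBIC)
cv2.imwrite("pics/g1.png",np.hstack([c(a,296,121,120,120),c(b,270,150,120,120)]))
E
```

```text
2.9 [ 0.4605 -0.2256  0.2241] q [-0.6  -0.16  1.95  0.    1.35 -1.72] shift [-0.0012 -0.0037  0.0901] [-3.e-04  4.e-04 -1.e+00] 0.08555943232399019
```

View pics/g1.png

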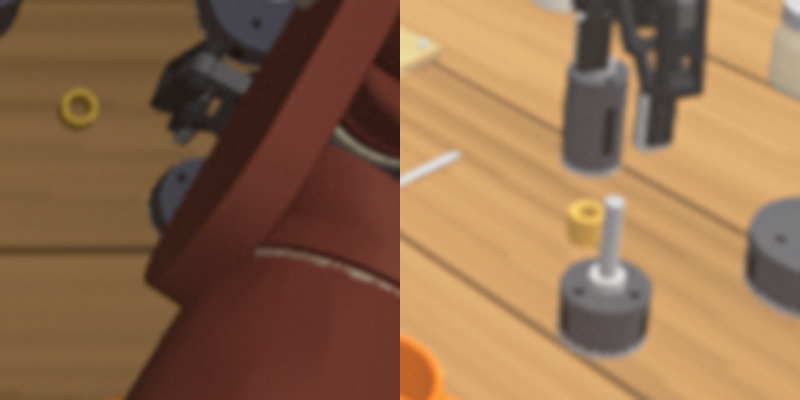

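The side view shows the open fingers above the shank, whose top is at about (334,211), with one finger on each side. The deep saw is well behind. Descending.

{"method": "drive_tool", "body": {
  "rows": [
    [[-0.001,-0.0037,0.02],0],
    [[0,0,0.025],0],
    [[0,0,0.025],0],
    [[0,0,0.02],0],
    [[0,0,0],0],
    [[0,0,0],0]
  ]
}}

```text
t: 3.6
tool_pos: [0.4606, -0.2304, 0.1354]
tool_rot: [0.699, 3.061, -0.001]
contact_force: [-0.5, 0.4, 0.6]
opening: 0.0854
grip_force: 0.0
```

```bash
python3 sh.py "[.460,-.2295,.134]"; python3 - <<'E'
from h import *
b=cam("side")["image"]
cv2.imwrite("pics/g2.png",cv2.resize(b[160:260,280:380],(500,500),interpolation=cv2.INTER_CUBIC))
E
```

```text
3.6 [ 0.4606 -0.2304  0.1354] q [-0.61 -0.04  2.    0.    1.18 -1.73] shift [0.0009 0.0006 0.0014] [ 0.0015 -0.001  -1.    ] 0.08539573795850701
```

View pics/g2.png

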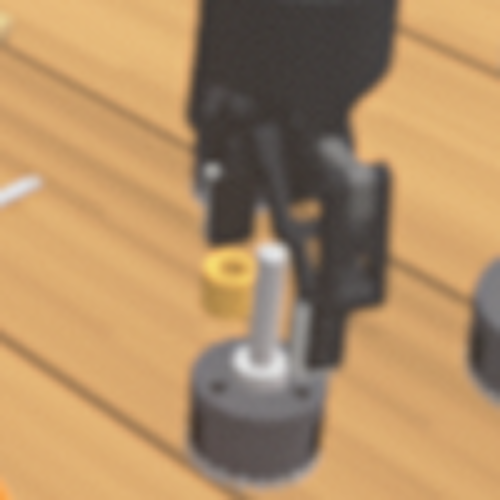

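The shank, with its top at side pixel (334,210), stands between the fingers and the fingertips clear the body. Closing.

{"method": "drive_tool", "body": {
  "rows": [
    [[0,0,0],0],
    [[0,0,0],0],
    [[0,0,0],0],
    [[0,0,0],0],
    [[0,0,0],0],
    [[0,0,0],0],
    [[0,0,0],0],
    [[0,0,0],0],
    [[0,0,0],0],
    [[0,0,0],0]
  ],
  "jaw": 1,
  "grip_force": 60
}}

```text
t: 4.65
tool_pos: [0.4598, -0.23, 0.1339]
tool_rot: [-0.699, -3.063, -0.0]
contact_force: [0.0, 0.2, -0.4]
opening: 0.0105
grip_force: 58.3
```

{"method": "drive_tool", "body": {
  "rows": [
    [[0,0,0],0],
    [[0,0,0],0],
    [[0,0,-0.01],0],
    [[0,0,-0.02],0],
    [[0,0,-0.03],0],
    [[0,0,-0.03],0],
    [[0,0,-0.02],0],
    [[0,0,-0.01],0],
    [[0,0,0],0],
    [[0,0,0],0]
  ]
}}

```text
t: 5.65
tool_pos: [0.4594, -0.2297, 0.2528]
tool_rot: [-0.699, -3.061, -0.001]
contact_force: [-0.3, -0.2, -1.7]
opening: 0.0106
grip_force: 58.4
```

```bash
python3 sh.py "[.5585,.1635,.255]"; python3 - <<'E'
from h import *
b=cam("side")["image"]
cv2.imwrite("pics/g3.png",cv2.resize(b[110:260,260:410],(500,500),interpolation=cv2.INTER_CUBIC))
E
```

```text
5.65 [ 0.4594 -0.2297  0.2528] q [-0.61 -0.18  1.92 -0.    1.4  -1.73] shift [ 0.0813  0.3973 -0.002 ] [-1.4e-03  9.0e-04 -1.0e+00] 0.01064164546262385
```

View pics/g3.png

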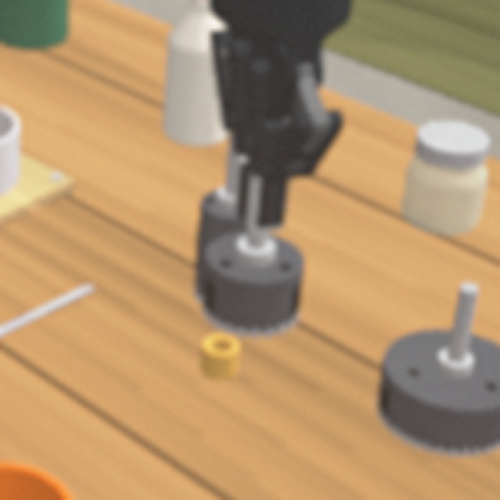

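The medium saw is held upright and lifted clear. The path passes about 100 mm from the deep saw. Carrying it to the cup.

{"method": "drive_tool", "body": {
  "rows": [
    [[0.003,0.015,0],0],
    [[0.006,0.03,0],0],
    [[0.006,0.03,0],0],
    [[0.006,0.03,0],0],
    [[0.006,0.03,0],0],
    [[0.006,0.03,0],0],
    [[0.006,0.03,0],0],
    [[0.006,0.03,0],0],
    [[0.006,0.03,0],0],
    [[0.006,0.03,0],0]
  ]
}}

```text
t: 6.7
tool_pos: [0.5315, 0.0537, 0.2525]
tool_rot: [-0.698, -3.061, 0.0]
contact_force: [0.5, 0.0, -1.6]
opening: 0.0105
grip_force: 58.6
```

{"method": "drive_tool", "body": {
  "rows": [
    [[0.006,0.03,0],0],
    [[0.006,0.03,0],0],
    [[0.006,0.03,0],0],
    [[0.004,0.015,0],0],
    [[0.002,0.007,0],0],
    [[0,0,0],0],
    [[0,0,0],0],
    [[0,0,0],0]
  ]
}}

```text
t: 7.5
tool_pos: [0.559, 0.1618, 0.2538]
tool_rot: [-0.701, -3.062, 0.001]
contact_force: [0.0, -0.8, -1.7]
opening: 0.0103
grip_force: 58.6
```

```bash
python3 sh.py "[.5585,.1635,.255]"; python3 - <<'E'
from h import *
a=cam("top")["image"];b=cam("side")["image"]
def c(i,x,y):return cv2.resize(i[y:y+100,x:x+100],(400,400),interpolation=cv2.INTER_CUBIC)
cv2.imwrite("pics/g4.png",np.hstack([c(a,130,90),c(b,200,90)]))
E
```

```text
7.5 [0.559  0.1618 0.2538] q [ 0.15 -0.01  1.76 -0.    1.39 -0.97] shift [ 0.0012  0.0013 -0.0012] [-2.e-04 -4.e-04 -1.e+00] 0.01025326038938682
```

View pics/g4.png

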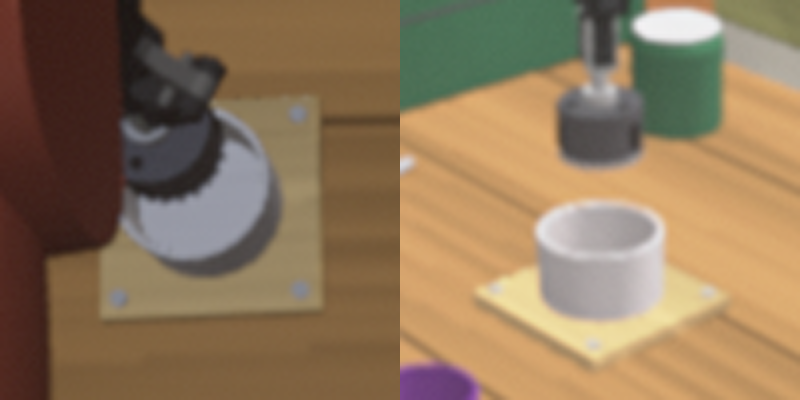

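The saw hangs upright over the cup. In the side view both are centred at column 250, and the top view fits this. Lowering.

{"method": "drive_tool", "body": {
  "rows": [
    [[0.001,0.001,0.015],0],
    [[0,0,0.02],0],
    [[0,0,0.015],0],
    [[0,0,0.008],0],
    [[0,0,0.008],0],
    [[0,0,0.008],0],
    [[0,0,0.007],0],
    [[0,0,0.007],0],
    [[0,0,0.005],0],
    [[0,0,0],0]
  ]
}}

```text
t: 8.6
tool_pos: [0.5582, 0.1641, 0.16]
tool_rot: [-0.699, -3.061, 0.001]
contact_force: [0.2, -0.8, -1.2]
opening: 0.0106
grip_force: 58.7
```

{"method": "drive_tool", "body": {
  "rows": [
    [[0,0,0.003],0],
    [[0,0,0.002],0],
    [[0,0,0.002],0],
    [[0,0,0],0],
    [[0,0,0],0]
  ]
}}

```text
t: 9.1
tool_pos: [0.5587, 0.1642, 0.154]
tool_rot: [0.699, 3.063, 0.0]
contact_force: [0.3, 0.3, -1.9]
opening: 0.0102
grip_force: 58.7
```

{"method": "drive_tool", "body": {
  "rows": [
    [[0,0,0.001],0],
    [[0,0,0.001],0],
    [[0,0,0],0],
    [[0,0,0],0]
  ]
}}

```text
t: 9.5
tool_pos: [0.5586, 0.1642, 0.1519]
tool_rot: [-0.699, -3.063, 0.0]
contact_force: [1.0, -0.2, -2.4]
opening: 0.0106
grip_force: 58.7
```

{"method": "drive_tool", "body": {
  "rows": [
    [[0,0,0.001],0],
    [[0,0,0],0],
    [[0,0,0],0]
  ]
}}

```text
t: 9.8
tool_pos: [0.5587, 0.1642, 0.151]
tool_rot: [0.699, 3.063, 0.0]
contact_force: [1.1, 0.8, -1.4]
opening: 0.0106
grip_force: 59.0
```

Continuing in small steps until it touches the floor.

{"method": "drive_tool", "body": {
  "rows": [
    [[0,0,0.001],0],
    [[0,0,0],0],
    [[0,0,0],0]
  ]
}}

```text
t: 10.1
tool_pos: [0.5589, 0.1642, 0.1509]
tool_rot: [0.699, 3.062, 0.0]
contact_force: [-2.4, 0.1, 5.5]
opening: 0.0105
grip_force: 59.5
```

{"method": "drive_tool", "body": {
  "rows": [
    [[0,0,0.0005],0],
    [[0,0,0],0],
    [[0,0,0],0]
  ]
}}

```text
t: 10.4
tool_pos: [0.559, 0.1643, 0.1509]
tool_rot: [0.699, 3.062, 0.0]
contact_force: [-4.0, 0.7, 8.5]
opening: 0.0101
grip_force: 59.8
```

It touches the floor at the expected height (TCP 0.151). Releasing and backing off.

{"method": "drive_tool", "body": {
  "rows": [
    [[0,0,0],0],
    [[0,0,0],0],
    [[0,0,0],0],
    [[0,0,0],0],
    [[0,0,0],0],
    [[0,0,0],0],
    [[0,0,0],0],
    [[0,0,0],0],
    [[0,0,0],0],
    [[0,0,0],0]
  ],
  "jaw": 0
}}

```text
t: 11.4
tool_pos: [0.5587, 0.1641, 0.1494]
tool_rot: [0.699, 3.063, -0.0]
contact_force: [-0.3, 0.4, -0.1]
opening: 0.085
grip_force: 0.0
```

{"method": "drive_tool", "body": {
  "rows": [
    [[0,0,-0.01],0],
    [[0,0,-0.02],0],
    [[0,0,-0.03],0],
    [[0,0,-0.03],0],
    [[0,0,-0.03],0],
    [[0,0,-0.02],0],
    [[-0.01,0.02,-0.01],0],
    [[-0.01,0.03,0],0],
    [[0,0,0],0],
    [[0,0,0],0]
  ]
}}

```text
t: 12.4
tool_pos: [0.5983, 0.2007, 0.2996]
tool_rot: [-0.698, -3.063, 0.001]
contact_force: [0.1, 0.3, -0.7]
opening: 0.0853
grip_force: 0.0
```

```bash
python3 - <<'E'
from h import *
o=ctrl.get_obs();print(o["t"],o["tool_pos"],o["opening"])
b=cam("side")["image"]
cv2.imwrite("pics/g5.png",cv2.resize(b[90:270,200:430],(766,600),interpolation=cv2.INTER_CUBIC))
E
```

```text
12.4 [0.59831972 0.20068293 0.29964652] 0.08531926789799438
```

View pics/g5.png

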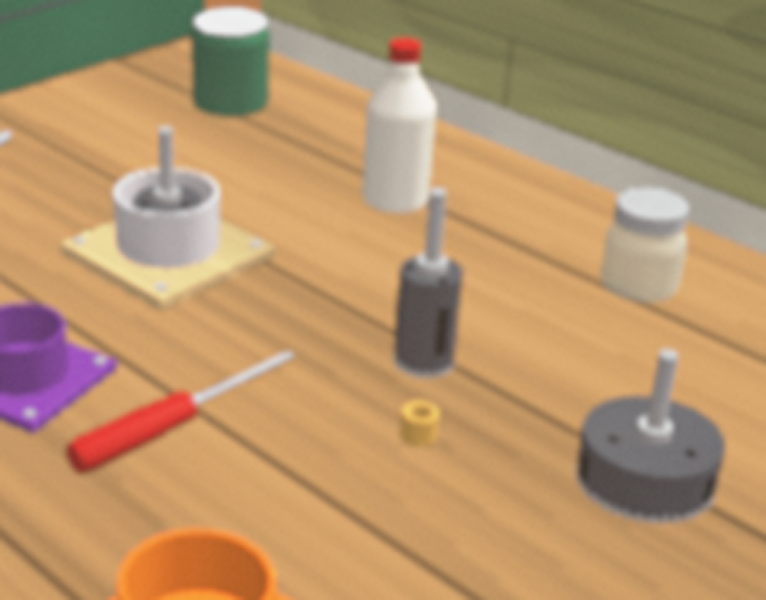

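The medium saw is seated upright in the cup, its shank top at side pixel (250,129) and its body below the rim. The deep and wide saws stand untouched, and the arm is clear.

```bash
python3 -c "
from station import ctrl
print(ctrl.finish_job())"
```

```text
the job is handed in; nothing more can be done
None
```

The 58 mm hole saw (saw_medium) was lowered into the storage cup and released there seated and upright, the other two stand upright on the bench untouched, and the job was handed in at about 12.5 s; no verdict was returned.

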